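# Clip a sample tube into the tube mixer

### The arm

A 7-joint arm with a two-finger parallel gripper is mounted at the origin on the work surface. World frame = base frame: x ahead of the robot, y to its left, z up, the work surface at z = 0. Lengths are in m, angles in degrees, forces in N, time in s.
With the tool pointing down it reaches from about 0.35 to 0.9 m from the base axis. Payload 7.2 kg.
Tool frame: the origin (TCP) lies on the centre line of the jaws, within the pads' length; the fingertips stand 22 mm ahead of it and the grasp point (between the pads) lies 3 mm ahead of it (tips_ahead is the distance from the TCP to the fingertips, in m); z points along the fingers, y is the line along which they close (so a half turn about z gives the same grasp; the last joint's range is limited). The gripper opens to 85 mm and grips with 20 to 120 N. Pads are 22 mm wide; open, the fingers measure 114 mm over their backs; the gripper's body (76 mm by 85 mm) begins 54 mm behind the grasp point. The pads swing forward as they close: fully open they stand 13 mm farther back than shut.
Start: joints at [-75.871, 23.554, -0.728, 91.456, 0.321, 64.991, -4.71], TCP at [0.194, 0.594, 0.253] pointing down, gripper open.
Joint ranges: [-169.25, 169.25], [-16.82, 113.86], [-84.01, 82.57], [7.8, 145.47], [-59.2, 239.2], [7.22, 106.19], [-163.78, 163.78]. Speed limits (degrees/s): [136.94, 136.94, 172.46, 172.46, 180, 180, 180].

### API

Orientations are given as a 3x3 rotation matrix whose columns are the frame's x, y, z axes.
In Python, from station import * gives the robot as it stands.
- The arm moves only by the tool servo_tool, never from a script. Its argument "targets" is a list of rows, each a list of 3 entries, a list of its own where there are three numbers: the shift along the tool's x, y, z in m, then the turn, a rotation vector about the tool's x, y, z in rad, then the finger opening in m, from 0 to 0.0854. In form: [[[tx, ty, tz], [wx, wy, wz], grip], ...]. A call has 1 to 8 rows; each row is the pose to reach, as a shift and turn from the pose commanded when the call began, along the tool's axes at that moment; what a row does not reach only later rows make up. A row lasts 1/12 s, in which the tool goes at most 41.7 mm and 7.16 degrees, less where a joint would pass 70% of its speed; a pose out of reach is approached as far as the arm can. A call with a gripper value outside its range is refused whole. The fingers move at their own pace and stop on an object; the grip force is fixed at half the most. Time passes only in rows, so rows that repeat a pose let the fingers close. It gives the time, the measured TCP pose, the force, the opening and the grip force at its end, in the units of the state.
- get_obs(): the state, without advancing time (a new reading comes with each control period).
- capture(name): name is "scene" or "top"; returns a dict with "img" (420x560x3 uint8, blue, green, red), "z_map" (420x560 float32, m along the optical axis (not along the pixel's ray), 0 where there is no reading), "mtx" (3x3 intrinsics, pixels), "position" and "rotation" of the camera in the world. Camera axes: x right, y up, looking along -z (the intrinsics and any distortion apply to the point x, -y, -z); pixel columns grow to the right and rows downward; lengths in m; the calibration is good to about 2 mm. A picture is of the moment at which its call begins.
- finish_job(): hands the job in; it is judged then, once.
The state is a dict: "time_s": time; "joint_pos": joint angles; "joint_vel": joint speeds; "joint_torque": joint torques, N m; "ee_pos": TCP position; "eef_rot": TCP orientation; "wrist_force": force on the tool from outside, world axes, zero at the start; "wrist_torque": the same for the moment, N m; "grip_width": finger opening in m; "gripper_force": force on a finger pad.
Only numpy, scipy, OpenCV 4.12 (cv2) and the standard library are available. Lean on these libraries where they do the work, as an engineer would, in place of code of your own. Each camera call takes 0.05 s, during which the arm holds its last target. There are 200 camera calls.

### The job

Take the red-capped tube from the black tray, lay it across the two empty blue clips of the mixer, centred lengthways so that both clips grip its plain barrel (cap either way round), and push it down until the clip arms snap over it and it lies level and fully home on the clips' rests. Let go of it, and leave the other tubes in the tray where they are.

Things in the scene. Friction and masses are not known exactly. Their poses are not given: they have to be found in the camera images.
- tube_red: Sealed white sample tube with RED cap and mid band, about 60 g, 116 mm long. Origin on its axis at mid-barrel; x runs along it to the cap (roll is arbitrary). Plain barrel: 30 mm diameter, x = -44 to 44 mm; cap: 33 mm diameter, to x = 62 mm; a short cone at the other end, to x = -54 mm. It starts lying level in the tray, axis 36 mm above the table.
- tube_yellow: Identical tube with a yellow cap and band, lying in another place of the tray. Origin and axes as for the red one.
- tube_green: Identical tube with a green cap and band, lying in another place of the tray. Origin and axes as for the red one.
- tray: Fixed black tray, 140 (x) by 230 (y) mm, 8 mm thick, origin at centre of underside. Three tube places along its x, 72 mm apart in y; which tube lies where varies. Two grey V rests, 10 mm wide, at x = -30 and 30 mm carry each barrel; between them it can be grasped from above, with 28 mm of air below the tube's axis. Tray and mixer may swap sides of the table.
- mixer: Fixed white tube mixer, switched off, 200 (x) by 190 (y) mm, origin at centre of underside. Its aluminium platform, top 90 mm above the table, carries two clip stations along x with blue clips: the free one at y = 42 mm; the one at y = -42 mm already holds a grey-capped tube (fixed, top 131 mm above the table; nothing higher).
- station (a point): Free station: where mid-barrel lies when the tube is fully home, 116 mm above the table, 26 mm above the platform. x along the seated tube, y across, z up. Two blue C-clips, 16 mm wide, at x = -27 and 27 mm; the 38 mm between them is open. The tube rests on blocks 15 mm below this point; two sprung arms per clip hold it. A seated tube's top is 15 mm above this point.
- mouth (a point): 22 mm above station, same axes: where mid-barrel lies when the tube is laid loosely in the clip mouths (22.5 mm wide between rounded lips; a funnel above them, 43 mm wide at its top, centres a tube up to 5 mm off). From here a push of about 8 to 16 N straight down over the middle, between the clips, spreads the arms until the tube snaps home, 22 mm lower.
- jaw_front_left (a joint): Sprung arm of the free station's clip at x = -27 mm, on the +y side: angle in rad, 0 = closed (at rest, also when the tube is home), growing as it is spread outwards; about 0.13 when the barrel's widest line passes the lips. Spring about 0.8 N m/rad, returns by itself.
- jaw_front_right (a joint): Sprung arm of the free station's clip at x = -27 mm, on the -y side: angle in rad, 0 = closed (at rest, also when the tube is home), growing as it is spread outwards; about 0.13 when the barrel's widest line passes the lips. Spring about 0.8 N m/rad, returns by itself.
- jaw_rear_left (a joint): Sprung arm of the free station's clip at x = +27 mm, on the +y side: angle in rad, 0 = closed (at rest, also when the tube is home), growing as it is spread outwards; about 0.13 when the barrel's widest line passes the lips. Spring about 0.8 N m/rad, returns by itself.
- jaw_rear_right (a joint): Sprung arm of the free station's clip at x = +27 mm, on the -y side: angle in rad, 0 = closed (at rest, also when the tube is home), growing as it is spread outwards; about 0.13 when the barrel's widest line passes the lips. Spring about 0.8 N m/rad, returns by itself.
Mind the look-alikes: they are no part of the job. Leave any brown or pink look-alike of the tube_red alone.

How it is judged:
By the outcome, as a careful person would: the job done as asked, in the order asked, and still so for the second after the job is handed in, with the robot touching nothing.
It also fails if it takes over 42 s, if anything falls off the work surface, if the arm or the gripper's body presses on something with over 40 N, if the wrist force passes 120 N, or if a joint passes its speed limit or range.

## Working session

There is one attempt and no reset: what is moved stays moved. The work goes in short steps, Python scripts to look and compute and a tool call to move; the robot and the scene stay as the last step left them, time stands still between calls to the robot, and variables do not carry over. Pictures are saved under pics/ and viewed, at most 10 in all, crops included, and the job is handed in when it is done.

Besides the shell and the picture viewer there is one more tool, called after ">>>" in YAML: its name, and indented under it one key for each argument. servo_tool: Moves the arm, as the interface text tells. Its arguments: {"type":"object","properties":{"targets":{"type":"array"}},"required":["targets"]}

```bash
mkdir -p pics; ls; cat > h.py <<'E'
from station import *
import numpy as np, cv2
E
python3 - <<'E'
from h import *
for n in("top","scene"):
    c=capture(n); cv2.imwrite(f"pics/{n}0.png",c["img"]); np.savez(f"{n}0.npz",**{k:v for k,v in c.items()}); print(c.keys(),c["mtx"],c["position"],c["rotation"])
o=get_obs();print(o)
E
```

```text
pics
dict_keys(['img', 'z_map', 'mtx', 'position', 'rotation']) [[545.70857771   0.         275.55459079]
 [  0.         545.70857771 215.0092056 ]
 [  0.           0.           1.        ]] [0.37681806 0.00574363 1.2414588 ] [[ 0.01883398  0.99438758 -0.10410869]
 [-0.99979455  0.01795081 -0.00941372]
 [-0.00749205  0.1042646   0.99452137]]
dict_keys(['img', 'z_map', 'mtx', 'position', 'rotation']) [[502.1507555    0.         279.51806241]
 [  0.         502.1507555  223.78629599]
 [  0.           0.           1.        ]] [ 1.01968886 -0.31792673  0.73766862] [[ 0.52866642 -0.59255245  0.60777744]
 [ 0.84873076  0.37994019 -0.36783359]
 [-0.01295838  0.71030068  0.70377911]]
{'time_s': 0.1, 'joint_pos': array([-75.86942615,  23.5969102 ,  -0.72696652,  91.49780939,
         0.32024615,  64.99189299,  -4.70937671]), 'joint_vel': array([ 0.1875554 , -0.18371701,  0.03580579, -0.18071709,  0.03742974,
       -0.04915935, -0.0314561 ]), 'joint_torque': array([ 2.87511939e-03, -6.01826978e+01,  6.84261080e-01, -3.00087798e+01,
        1.40514242e-02,  6.48921268e-03,  1.10805564e-05]), 'ee_pos': array([0.19344822, 0.59387667, 0.25253154]), 'eef_rot': array([[-9.50851643e-01,  3.09646616e-01, -3.56867795e-04],
       [ 3.09646804e-01,  9.50850569e-01, -1.43242084e-03],
       [-1.04216318e-04, -1.47252268e-03, -9.99998910e-01]]), 'wrist_force': array([ 0.75219778,  0.13036755, -0.44601402]), 'wrist_torque': array([0.04756699, 0.02940378, 0.01494336]), 'gripper_force': 0.0, 'grip_width': 0.08517303775409057}
```

View pics/top0.png

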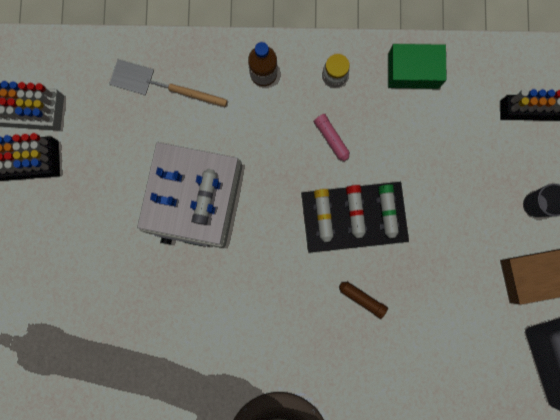

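View pics/scene0.png

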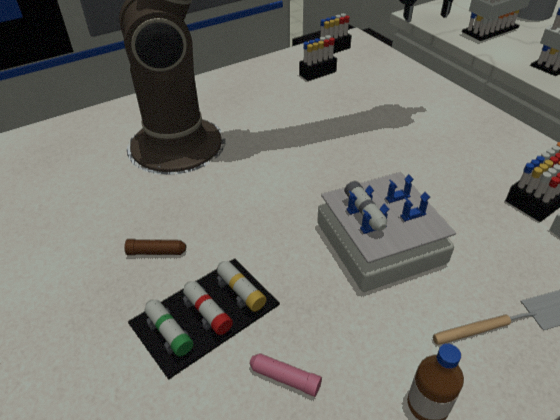

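The top view shows the red tube at about (355,210), its cap up at (354,189), between the yellow tube (324) and the green one (389). The free clips are at (168,175) and (163,200) and the grey-capped tube is at (205,195). I'll turn these into positions next.

```bash
cat >> h.py <<'E'
def cloud(c):
    h,w=c["z_map"].shape; v,u=np.mgrid[:h,:w]; z=c["z_map"]; K=c["mtx"]
    p=np.stack([(u-K[0,2])/K[0,0]*z,-(v-K[1,2])/K[1,1]*z,-z],-1)
    P=p@c["rotation"].T+c["position"]; P[z==0]=np.nan
    return P
def hsv(c): return cv2.cvtColor(c["img"],cv2.COLOR_BGR2HSV).transpose(2,0,1).astype(int)
def comps(m,amin=8):
    n,l,s,ce=cv2.connectedComponentsWithStats(m.astype(np.uint8)); return [(l==i,s[i,4],ce[i]) for i in range(1,n) if s[i,4]>=amin]
E
python3 - <<'E'
from h import *
np.set_printoptions(precision=4,suppress=True)
for n in("top","scene"):
    c=dict(np.load(f"{n}0.npz")); P=cloud(c); H,S,V=hsv(c)
    X,Y,Z=P[...,0],P[...,1],P[...,2]
    print(n)
    red=((H<8)|(H>172))&(S>170)&(V>90)&(Z>.02)&(Z<.08)&(X>.35)&(X<.7)
    for m,a,ce in comps(red): print(" red",a,ce,np.nanmedian(P[m],0),np.nanmin(P[m],0),np.nanmax(P[m],0))
    blue=(abs(H-112)<14)&(S>120)&(Z>.085)&(Z<.16)&(X>.3)&(X<.7)
    for m,a,ce in comps(blue): print(" blue",a,ce,np.nanmedian(P[m],0),np.nanmin(P[m],0),np.nanmax(P[m],0))
    plat=(abs(Z-.09)<.004)&(X>.3)&(X<.65)&(Y>0)&(Y<.4)
    m=max(comps(plat),key=lambda t:t[1])[0]; q=P[m]
    (cx,cy),(w,h),an=cv2.minAreaRect((q[:,:2]*1000).astype(np.float32)); print(" plat",m.sum(),cx,cy,w,h,an,np.median(q[:,2]))
    tray=(V<70)&(Z<.03)&(Z>-.01)&(X>.3)&(X<.65)&(Y>-.4)&(Y<0)
    m=max(comps(tray),key=lambda t:t[1])[0]; q=P[m]
    (cx,cy),(w,h),an=cv2.minAreaRect((q[:,:2]*1000).astype(np.float32)); print(" tray",cx,cy,w,h,an,np.median(q[:,2]))
    tub=(Z>.040)&(Z<.06)&(X>.35)&(X<.6)&(Y>-.35)&(Y<0)
    for m,a,ce in comps(tub,60):
        q=P[m]; r=cv2.minAreaRect((q[:,:2]*1000).astype(np.float32)); print(" tube",a,ce,r,q[:,2].max())
E
```

```text
top
 red 73 [353.4932 188.7123] [ 0.5625 -0.1532  0.0503] [ 0.5555 -0.1667  0.0406] [ 0.5703 -0.1414  0.0558]
 red 41 [356.561  212.2927] [ 0.5114 -0.1601  0.0484] [ 0.5051 -0.1735  0.0432] [ 0.5163 -0.1508  0.0558]
 blue 75 [  5.64 139.32] [0.6491 0.5966 0.1005] [0.6414 0.5871 0.0887] [0.6577 0.612  0.1054]
 blue 173 [ 26.5145 163.4104] [0.5975 0.5493 0.1002] [0.5891 0.5229 0.0879] [0.6076 0.5782 0.1075]
 blue 186 [168.9032 174.6989] [0.5754 0.2439 0.1082] [0.5646 0.2194 0.0888] [0.586  0.2641 0.1388]
 blue 38 [198.6579 179.4211] [0.5636 0.1757 0.1323] [0.5563 0.1711 0.1264] [0.5714 0.181  0.1409]
 blue 56 [215.8214 183.5   ] [0.5574 0.1409 0.1305] [0.5493 0.1371 0.0899] [0.5656 0.1488 0.1397]
 blue 183 [163.1694 199.5792] [0.5231 0.2543 0.1057] [0.5113 0.2277 0.0903] [0.5338 0.2724 0.1422]
 blue 37 [193.3243 204.5676] [0.5118 0.1857 0.1315] [0.5025 0.1803 0.1269] [0.5185 0.1896 0.1383]
 blue 56 [210.5536 208.6429] [0.5048 0.1501 0.1308] [0.4965 0.1461 0.0916] [0.5148 0.1575 0.1385]
 plat 5595 542.1163330078125 205.8625030517578 180.7144775390625 190.0840301513672 79.76618957519531 
[... 1399 characters left out ...]
6]
 plat 4789 540.2755737304688 204.40521240234375 181.68551635742188 192.6333770751953 79.42353820800781 0.0896693939335288
 tray 504.5236511230469 -163.83189392089844 139.862548828125 228.75294494628906 7.137348175048828 0.00756616294493484
 tube 836 [240.0179 282.7213] ((502.74542236328125, -92.10398864746094), (117.3405990600586, 31.020244598388672), 7.2280592918396) 0.054501852181463084
 tube 922 [206.269  304.6236] ((512.680908203125, -161.7845916748047), (116.28887939453125, 31.58260726928711), 6.452291011810303) 0.05415795436768822
 tube 1016 [167.0098 324.6417] ((513.5216064453125, -233.90126037597656), (117.16207885742188, 31.951135635375977), 6.308334827423096) 0.05438326358887691
```

```bash
cat >> h.py <<'E'
from scipy.spatial.transform import Rotation as Ro
def go(x,y,z,yaw):
    """shift and rotvec in tool axes to TCP xyz, tool pointing down, tool y at world angle yaw (deg, mod 180)"""
    o=get_obs(); R=np.array(o["eef_rot"]); a=np.radians(yaw); ty=np.array([np.cos(a),np.sin(a),0])
    if ty@R[:,1]<0: ty=-ty
    tz=np.array([0,0,-1.]); G=np.stack([np.cross(ty,tz),ty,tz],1)
    print("t",o["time_s"],"shift",np.round(R.T@(np.array([x,y,z])-o["ee_pos"]),4),"rot",np.round(Ro.from_matrix(R.T@G).as_rotvec(),4))
E
python3 -c "
from h import *
go(.509,-.162,.25,97.2)"
```

```text
t 0.1 shift [-0.5341 -0.621   0.0035] rot [-1.500e-03 -2.000e-04 -4.405e-01]
```

>>> servo_tool:
  targets:
    - [[-0.534,-0.621,0.003],[-0.0015,0,-0.44],0.06]
    - [[-0.534,-0.621,0.003],[-0.0015,0,-0.44],0.06]
    - [[-0.534,-0.621,0.003],[-0.0015,0,-0.44],0.06]
    - [[-0.534,-0.621,0.003],[-0.0015,0,-0.44],0.06]
    - [[-0.534,-0.621,0.003],[-0.0015,0,-0.44],0.06]
    - [[-0.534,-0.621,0.003],[-0.0015,0,-0.44],0.06]
    - [[-0.534,-0.621,0.003],[-0.0015,0,-0.44],0.06]
    - [[-0.534,-0.621,0.003],[-0.0015,0,-0.44],0.06]

```text
time_s: 0.77
ee_pos: [0.3221, 0.2845, 0.2519]
eef_rot: [[-0.992, -0.125, -0.0], [-0.125, 0.992, 0.002], [-0.0, 0.002, -1.0]]
wrist_force: [1.2, -0.2, -0.5]
grip_width: 0.06
gripper_force: 0.0
```

```bash
python3 -c "
from h import *
go(.509,-.162,.25,97.2);print(get_obs()['joint_pos'],get_obs()['grip_width'])"
```

```text
t 0.7667 shift [-0.1296 -0.4664  0.0012] rot [ 0.0015  0.0001 -0.0004]
[-50.33917288   4.23086749   2.61900895 117.18353295  -0.2977975
  58.52701276  49.60341966] 0.060009816021988474
```

>>> servo_tool:
  targets:
    - [[-0.13,-0.466,0.001],[0,0,0],0.06]
    - [[-0.13,-0.466,0.001],[0,0,0],0.06]
    - [[-0.13,-0.466,0.001],[0,0,0],0.06]
    - [[-0.13,-0.466,0.001],[0,0,0],0.06]
    - [[-0.13,-0.466,0.001],[0,0,0],0.06]
    - [[-0.13,-0.466,0.001],[0,0,0],0.06]
    - [[-0.13,-0.466,0.001],[0,0,0],0.06]
    - [[-0.13,-0.466,0.001],[0,0,0],0.06]

```text
time_s: 1.43
ee_pos: [0.451, -0.0228, 0.2511]
eef_rot: [[-0.992, -0.125, 0.001], [-0.125, 0.992, 0.002], [-0.001, 0.002, -1.0]]
wrist_force: [1.7, 0.8, -0.4]
grip_width: 0.06
gripper_force: 0.0
```

```bash
python3 -c "
from h import *
go(.509,-.162,.12,97.2)"
```

```text
t 1.4333 shift [-0.04   -0.1456  0.1308] rot [ 0.0017  0.0008 -0.0002]
```

>>> servo_tool:
  targets:
    - [[-0.04,-0.146,0.13],[0.0017,0.0008,0],0.06]
    - [[-0.04,-0.146,0.13],[0.0017,0.0008,0],0.06]
    - [[-0.04,-0.146,0.13],[0.0017,0.0008,0],0.06]
    - [[-0.04,-0.146,0.13],[0.0017,0.0008,0],0.06]
    - [[-0.04,-0.146,0.13],[0.0017,0.0008,0],0.06]
    - [[-0.04,-0.146,0.13],[0.0017,0.0008,0],0.06]
    - [[-0.04,-0.146,0.13],[0.0017,0.0008,0],0.06]
    - [[-0.04,-0.146,0.13],[0.0017,0.0008,0],0.06]

```text
time_s: 2.1
ee_pos: [0.5085, -0.1598, 0.1207]
eef_rot: [[-0.992, -0.125, -0.001], [-0.125, 0.992, 0.0], [0.001, 0.0, -1.0]]
wrist_force: [0.1, 0.4, 0.2]
grip_width: 0.0599
gripper_force: 0.0
```

```bash
python3 -c "
from h import *
go(.509,-.162,.039,97.2)
c=capture('scene'); cv2.imwrite('pics/s1.png',cv2.resize(c['img'][200:400,80:330],None,fx=3,fy=3))"
```

```text
t 2.1 shift [-0.0003 -0.0022  0.0817] rot [ 0.0004 -0.0013 -0.0006]
```

View pics/s1.png

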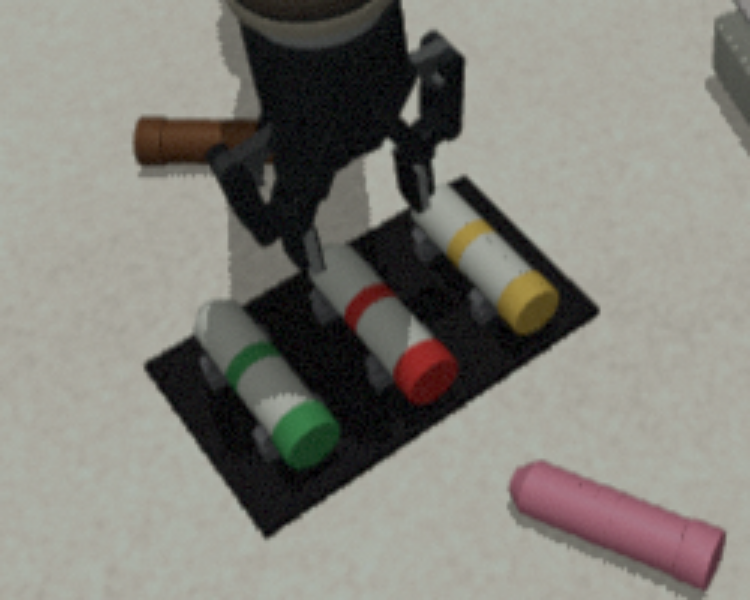

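The open fingers straddle the red tube's line, with tips at about (310,265) and (420,205) in the crop, and are well clear of the yellow and green tubes. I'll descend and grip.

>>> servo_tool:
  targets:
    - [[0,-0.002,0.02],[0,0,0],0.06]
    - [[0,-0.002,0.045],[0,-0.001,0],0.06]
    - [[0,-0.002,0.065],[0,-0.001,0],0.06]
    - [[0,-0.002,0.0815],[0,-0.001,0],0.06]
    - [[0,-0.002,0.0815],[0,-0.001,0],0.06]
    - [[0,-0.002,0.0815],[0,-0.001,0],0.06]

```text
time_s: 2.65
ee_pos: [0.5092, -0.1612, 0.04]
eef_rot: [[-0.992, -0.127, 0.001], [-0.127, 0.992, 0.0], [-0.001, 0.0, -1.0]]
wrist_force: [0.5, 0.4, 0.8]
grip_width: 0.0599
gripper_force: 0.0
```

>>> servo_tool:
  targets:
    - [[0,0,0],[0,0,0],0.02]
    - [[0,0,0],[0,0,0],0.02]
    - [[0,0,0],[0,0,0],0.02]
    - [[0,0,0],[0,0,0],0.02]
    - [[0,0,0],[0,0,0],0.02]
    - [[0,0,0],[0,0,0],0.02]
    - [[0,0,0],[0,0,0],0.02]
    - [[0,0,0],[0,0,0],0.02]

```text
time_s: 3.32
ee_pos: [0.5103, -0.1632, 0.0411]
eef_rot: [[-0.992, -0.124, 0.004], [-0.124, 0.992, -0.001], [-0.004, -0.002, -1.0]]
wrist_force: [-2.0, -1.5, 7.3]
grip_width: 0.0284
gripper_force: 58.6
```

>>> servo_tool:
  targets:
    - [[0,0,-0.02],[0,0,0],0.02]
    - [[0,0,-0.05],[0,0,0],0.02]
    - [[0,0,-0.085],[0,0,0],0.02]
    - [[0,0,-0.12],[0,0,0],0.02]
    - [[0,0,-0.15],[0,0,0],0.02]
    - [[0,0,-0.17],[0,0,0],0.02]
    - [[0,0,-0.17],[0,0,0],0.02]
    - [[0,0,-0.17],[0,0,0],0.02]

```text
time_s: 3.98
ee_pos: [0.5096, -0.1623, 0.2111]
eef_rot: [[-0.992, -0.125, 0.004], [-0.125, 0.992, 0.0], [-0.004, -0.001, -1.0]]
wrist_force: [0.4, 0.3, -1.0]
grip_width: 0.0283
gripper_force: 59.2
```

```bash
cat >> h.py <<'E'
def tube(c,near,zr=(.0,.3),rad=.12):
    """tube points: red/white high points near the gripper; returns red cap and band medians"""
    P=cloud(c);H,S,V=hsv(c)
    d=np.hypot(P[...,0]-near[0],P[...,1]-near[1])<rad
    red=((H<8)|(H>172))&(S>170)&(V>60)&d&(P[...,2]>zr[0])&(P[...,2]<zr[1])
    return [(a,ce.round(1),np.nanmedian(P[m],0).round(4)) for m,a,ce in comps(red)],P,d
E
python3 -c "
from h import *
go(.549,.246,.20,79.6)
o=get_obs();print(o['ee_pos'],o['grip_width'],o['wrist_force'])
c=capture('scene'); print(tube(c,o['ee_pos'],(.1,.3))[0]); cv2.imwrite('pics/s2.png',cv2.resize(c['img'][120:380,80:380],None,fx=2,fy=2))"
```

```text
t 3.9833 shift [-0.0901  0.4002  0.0112] rot [1.000e-04 4.400e-03 3.069e-01]
[ 0.50962114 -0.16233486  0.21105573] 0.02833336954725063 [ 0.40340527  0.33433304 -0.98773188]
[(np.int32(56), array([189. , 227.9]), array([ 0.508 , -0.1634,  0.2194])), (np.int32(381), array([210.2, 254.3]), array([ 0.5671, -0.1573,  0.214 ]))]
```

View pics/s2.png

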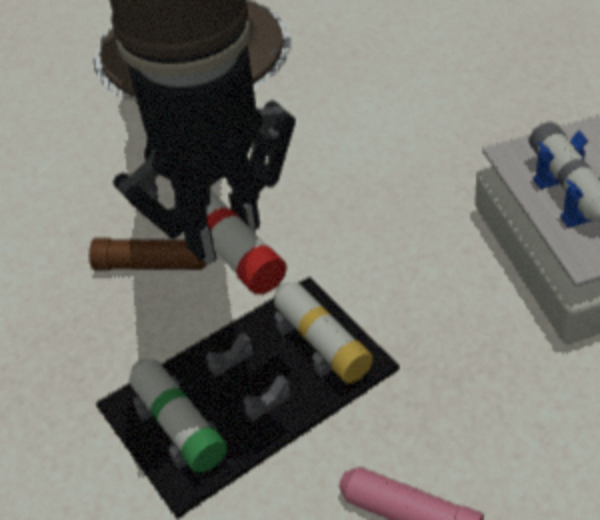

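The red tube hangs in the gripper with its cap at about (262,268). Its V rests are empty, and the yellow and green tubes haven't moved. I'll carry it to the mixer.

>>> servo_tool:
  targets:
    - [[-0.09,0.4,0.005],[0,0.004,0.307],0.02]
    - [[-0.09,0.4,0.005],[0,0.004,0.307],0.02]
    - [[-0.09,0.4,0.005],[0,0.004,0.307],0.02]
    - [[-0.09,0.4,0.005],[0,0.004,0.307],0.02]
    - [[-0.09,0.4,0.005],[0,0.004,0.307],0.02]
    - [[-0.09,0.4,0.005],[0,0.004,0.307],0.02]
    - [[-0.09,0.4,0.005],[0,0.004,0.307],0.02]
    - [[-0.09,0.4,0.005],[0,0.004,0.307],0.02]

```text
time_s: 4.7
ee_pos: [0.5392, 0.1633, 0.2038]
eef_rot: [[-0.984, 0.181, -0.006], [0.181, 0.984, -0.001], [0.005, -0.002, -1.0]]
wrist_force: [0.9, -0.5, -0.3]
grip_width: 0.0283
gripper_force: 59.3
```

```bash
python3 -c "
from h import *
go(.549,.246,.20,79.6)"
```

```text
t 4.7 shift [0.0053 0.0831 0.0037] rot [-0.002  -0.0053 -0.0003]
```

>>> servo_tool:
  targets:
    - [[0.005,0.083,0.004],[0,0,0],0.02]
    - [[0.005,0.083,0.004],[0,0,0],0.02]
    - [[0.005,0.083,0.004],[0,0,0],0.02]
    - [[0.005,0.083,0.004],[0,0,0],0.02]
    - [[0.005,0.083,0.004],[0,0,0],0.02]

```text
time_s: 5.12
ee_pos: [0.5496, 0.2432, 0.1996]
eef_rot: [[-0.984, 0.181, -0.006], [0.181, 0.984, -0.002], [0.005, -0.003, -1.0]]
wrist_force: [-0.5, -0.9, -0.9]
grip_width: 0.0285
gripper_force: 59.4
```

```bash
python3 -c "
from h import *
go(.549,.246,.143,79.6)
o=get_obs();print(o['eef_rot'].round(4))
a=np.radians(-10.4);ex=np.array([np.cos(a),np.sin(a)]);ey=np.array([-ex[1],ex[0]])
for n in('scene','top'):
    c=capture(n); r,P,d=tube(c,(.549,.246),(.16,.25)); print(n,r)
    H,S,V=hsv(c)
    Q=P[...,:2]-np.array([.549,.246]); s=Q@ex; t=Q@ey; Z=P[...,2]
    m=(Z>.165)&(Z<.222)&(abs(t)<.025)&(abs(s)<.08)&((V>70)|(S>150))
    print('s ext',s[m].min(),s[m].max())
    for lo in np.arange(-.055,.065,.01):
        k=m&(s>=lo)&(s<lo+.01)
        if k.sum()>5: print(round(lo+.005,3),k.sum(),'ztop',np.percentile(Z[k],95).round(4),'t',t[k].min().round(4),t[k].max().round(4))
    cv2.imwrite(f'pics/{n}3.png',cv2.resize(c['img'][130:270,300:480] if n=='scene' else c['img'][120:260,100:280],None,fx=4,fy=4))
"
```

```text
t 5.1167 shift [0.0008 0.0028 0.0566] rot [-0.0033 -0.0051 -0.    ]
[[-0.9836  0.1805 -0.0056]
 [ 0.1806  0.9836 -0.0023]
 [ 0.0051 -0.0033 -1.    ]]
scene [(np.int32(19), array([415.4, 156.1]), array([0.5481, 0.2434, 0.2085])), (np.int32(272), array([430.8, 180.6]), array([0.6057, 0.2283, 0.2   ]))]
s ext -0.04519067421084362 0.06294793002762007
-0.01 15 ztop 0.2176 t 0.0001 0.0148
0.0 49 ztop 0.2161 t -0.0229 0.0147
0.01 81 ztop 0.2156 t -0.0249 0.0246
0.02 81 ztop 0.2095 t -0.0182 0.0052
0.03 80 ztop 0.2091 t -0.019 0.0056
0.04 81 ztop 0.2099 t -0.0182 0.0057
0.05 97 ztop 0.2101 t -0.0202 0.0068
0.06 227 ztop 0.2085 t -0.0192 0.0137
top [(np.int32(102), array([165.8, 152.9]), array([0.6019, 0.2293, 0.2084]))]
s ext -0.05318423729381762 0.06321161284884211
-0.05 53 ztop 0.2073 t -0.0152 0.0101
-0.04 79 ztop 0.2127 t -0.0163 0.0111
-0.03 84 ztop 0.2116 t -0.0166 0.0123
-0.02 72 ztop 0.2122 t -0.0165 0.0108
-0.01 28 ztop 0.2099 t -0.0221 0.001
0.03 12 ztop 0.2048 t -0.017 -0.0114
0.04 33 ztop 0.211 t -0.0168 -0.0062
0.05 67 ztop 0.2127 t -0.018 0.0068
0.06 64 ztop 0.211 t -0.018 0.0115
```

View pics/scene3.png

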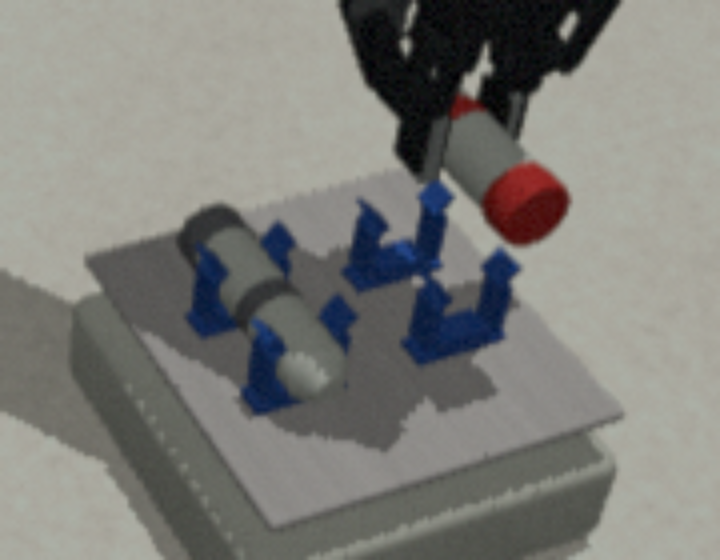

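The tube is held level. In the crop its cap is at about (527,205), above the free clips at (400,240) and (460,305). One quick check of the station from the saved pictures before I go down.

```bash
python3 -c "
from h import *
a=np.radians(-10.4);ex=np.array([np.cos(a),np.sin(a)]);ey=np.array([-ex[1],ex[0]])
for n in('scene','top'):
    c=dict(np.load(n+'0.npz'));P=cloud(c);H,S,V=hsv(c)
    Q=P[...,:2]-np.array([.549,.246]); s=Q@ex; t=Q@ey
    m=(abs(H-112)<14)&(S>120)&(P[...,2]>.122)&(P[...,2]<.145)&(abs(t)<.04)&(abs(s)<.05)
    for ss in(-1,1):
        for tt in(-1,1):
            k=m&(s*ss>0)&(t*tt>0); print(n,ss,tt,k.sum(),np.percentile(s[k],[2,50,98]).round(4),np.percentile(t[k],[2,50,98]).round(4),P[...,2][k].max().round(4))
"
```

```text
scene -1 -1 32 [-0.0349 -0.0255 -0.0193] [-0.0227 -0.019  -0.016 ] 0.1378
scene -1 1 46 [-0.0347 -0.0279 -0.0195] [0.0112 0.0148 0.0191] 0.1376
scene 1 -1 39 [0.019  0.0279 0.0342] [-0.0227 -0.0199 -0.0161] 0.1387
scene 1 1 47 [0.0202 0.0279 0.0345] [0.0116 0.0148 0.0195] 0.1365
top -1 -1 37 [-0.0348 -0.027  -0.0203] [-0.0208 -0.0164 -0.0106] 0.1381
top -1 1 42 [-0.0344 -0.0264 -0.0194] [0.0124 0.0168 0.0217] 0.1422
top 1 -1 37 [0.0196 0.0268 0.0348] [-0.0207 -0.0165 -0.0101] 0.1382
top 1 1 42 [0.0198 0.0275 0.0342] [0.0129 0.0175 0.0222] 0.1388
```

>>> servo_tool:
  targets:
    - [[0.001,0.0025,0],[-0.003,-0.005,0],0.02]
    - [[0.001,0.0025,0.015],[-0.003,-0.005,0],0.02]
    - [[0.001,0.0025,0.03],[-0.003,-0.005,0],0.02]
    - [[0.001,0.0025,0.045],[-0.003,-0.005,0],0.02]
    - [[0.001,0.0025,0.054],[-0.003,-0.005,0],0.02]
    - [[0.001,0.0025,0.054],[-0.003,-0.005,0],0.02]

```text
time_s: 5.72
ee_pos: [0.5486, 0.2455, 0.1454]
eef_rot: [[-0.983, 0.182, -0.001], [0.182, 0.983, 0.0], [0.001, 0.0, -1.0]]
wrist_force: [-0.4, -0.1, -1.1]
grip_width: 0.0283
gripper_force: 59.4
```

```bash
python3 -c "
from h import *
go(.549,.246,.12,79.6)"
```

```text
t 5.7167 shift [-0.0003  0.0006  0.0254] rot [ 0.0004 -0.0007 -0.0015]
```

>>> servo_tool:
  targets:
    - [[0,0,0.003],[0,0,0],0.02]
    - [[0,0,0.006],[0,0,0],0.02]
    - [[0,0,0.009],[0,0,0],0.02]
    - [[0,0,0.012],[0,0,0],0.02]
    - [[0,0,0.015],[0,0,0],0.02]

```text
time_s: 6.13
ee_pos: [0.5515, 0.2459, 0.1345]
eef_rot: [[-0.983, 0.182, 0.006], [0.182, 0.983, 0.003], [-0.005, 0.004, -1.0]]
wrist_force: [-0.6, -3.9, 7.5]
grip_width: 0.0282
gripper_force: 60.3
```

>>> servo_tool:
  targets:
    - [[0,0,0.002],[0,0,0],0.02]
    - [[0,0,0.004],[0,0,0],0.02]
    - [[0,0,0.006],[0,0,0],0.02]
    - [[0,0,0.008],[0,0,0],0.02]
    - [[0,0,0.009],[0,0,0],0.02]
    - [[0,0,0.009],[0,0,0],0.02]

```text
time_s: 6.63
ee_pos: [0.549, 0.2462, 0.1224]
eef_rot: [[-0.983, 0.181, 0.001], [0.181, 0.983, 0.001], [-0.0, 0.001, -1.0]]
wrist_force: [0.0, -3.1, -4.2]
grip_width: 0.028
gripper_force: 59.3
```

>>> servo_tool:
  targets:
    - [[0,0,0.001],[0,0,0],0.02]
    - [[0,0,0.002],[0,0,0],0.02]
    - [[0,0,0.003],[0,0,0],0.02]
    - [[0,0,0.003],[0,0,0],0.02]

```text
time_s: 6.97
ee_pos: [0.5494, 0.2467, 0.1212]
eef_rot: [[-0.984, 0.181, 0.001], [0.181, 0.984, 0.002], [-0.001, 0.003, -1.0]]
wrist_force: [-5.0, -4.4, 9.1]
grip_width: 0.0282
gripper_force: 60.7
```

```bash
cat >> h.py <<'E'
def seat(name):
    a=np.radians(-10.4);ex=np.array([np.cos(a),np.sin(a)]);ey=np.array([-ex[1],ex[0]])
    c=capture(name); P=cloud(c);H,S,V=hsv(c)
    for t0,lab in((0,'free'),(-.084,'ref')):
        Q=P[...,:2]-np.array([.549,.246])-t0*ey; s=Q@ex; t=Q@ey; Z=P[...,2]
        m=(Z>.105)&(Z<.16)&(abs(t)<.012)&(abs(s)<.08)&~((abs(H-112)<14)&(S>100))
        print(name,lab,'s',np.percentile(s[m],[1,99]).round(4),[(round(lo+.005,3),np.percentile(Z[k],90).round(4)) for lo in np.arange(-.055,.06,.01) if (k:=m&(s>=lo)&(s<lo+.01)).sum()>8])
    return c
E
python3 -c "
from h import *
seat('top'); seat('scene'); print(get_obs()['wrist_force'],get_obs()['ee_pos'])"
```

```text
top free s [-0.0542  0.0606] [(np.float64(-0.05), np.float64(0.1288)), (np.float64(-0.04), np.float64(0.1333)), (np.float64(-0.03), np.float64(0.1325)), (np.float64(-0.02), np.float64(0.1321)), (np.float64(-0.01), np.float64(0.1294)), (np.float64(0.04), np.float64(0.1305)), (np.float64(0.05), np.float64(0.1338)), (np.float64(0.06), np.float64(0.1335))]
top ref s [-0.0614  0.0519] [(np.float64(-0.05), np.float64(0.1334)), (np.float64(-0.04), np.float64(0.1319)), (np.float64(-0.03), np.float64(0.1326)), (np.float64(-0.02), np.float64(0.1323)), (np.float64(-0.01), np.float64(0.1317)), (np.float64(0.0), np.float64(0.1334)), (np.float64(0.01), np.float64(0.1325)), (np.float64(0.02), np.float64(0.132)), (np.float64(0.03), np.float64(0.1321)), (np.float64(0.04), np.float64(0.1325)), (np.float64(0.05), np.float64(0.1285))]
scene free s [-0.042   0.0611] [(np.float64(0.0), np.float64(0.1314)), (np.float64(0.01), np.float64(0.1312)), (np.float64(0.02), np.float64(0.1313)), (np.float64(0.03), np.float64(0.1309)), (np.float64(0.04), np.float64(0.1314)), (np.float64(0.05), np.float64(0.1319)), (np.float64(0.06), np.float64(0.1301))]
scene ref s [-0.0608  0.0534] [(np.float64(-0.05), np.float64(0.1323)), (np.float64(-0.04), np.float64(0.1313)), (np.float64(-0.03), np.float64(0.1314)), (np.float64(-0.02), np.float64(0.131)), (np.float64(-0.01), np.float64(0.1308)), (np.float64(0.0), np.float64(0.1317)), (np.float64(0.01), np.float64(0.1313)), (np.float64(0.02), np.float64(0.1313)), (np.float64(0.03), np.float64(0.1316)), (np.float64(0.04), np.float64(0.131)), (np.float64(0.05), np.float64(0.127))]
[-5.69086372 -4.36923466  7.86222898] [0.54939384 0.24666564 0.121171  ]
```

The tube is home: its top matches the seated reference tube within about 1 mm, and the push now meets the rests. Let go and withdraw.

>>> servo_tool:
  targets:
    - [[0,0,0],[0,0,0],0.055]
    - [[0,0,0],[0,0,0],0.055]
    - [[0,0,0],[0,0,0],0.055]
    - [[0,0,0],[0,0,0],0.055]
    - [[0,0,-0.01],[0,0,0],0.055]
    - [[0,0,-0.03],[0,0,0],0.055]
    - [[0,0,-0.06],[0,0,0],0.055]
    - [[0,0,-0.09],[0,0,0],0.055]

```text
time_s: 7.73
ee_pos: [0.5491, 0.2463, 0.2113]
eef_rot: [[-0.983, 0.181, 0.001], [0.181, 0.983, 0.001], [-0.001, 0.001, -1.0]]
wrist_force: [0.3, -0.4, -0.5]
grip_width: 0.0552
gripper_force: 0.0
```

>>> servo_tool:
  targets:
    - [[0,-0.04,-0.04],[0,0,0],0.055]
    - [[0.03,-0.08,-0.06],[0,0,0],0.055]
    - [[0.06,-0.12,-0.06],[0,0,0],0.055]
    - [[0.08,-0.15,-0.06],[0,0,0],0.055]
    - [[0.1,-0.18,-0.06],[0,0,0],0.055]
    - [[0.1,-0.2,-0.06],[0,0,0],0.055]
    - [[0.1,-0.2,-0.06],[0,0,0],0.055]

```text
time_s: 8.32
ee_pos: [0.4116, 0.0619, 0.2704]
eef_rot: [[-0.982, 0.187, 0.001], [0.187, 0.982, 0.003], [-0.001, 0.003, -1.0]]
wrist_force: [0.3, 0.4, -0.1]
grip_width: 0.0551
gripper_force: 0.0
```

```bash
python3 -c "
from h import *
seat('top'); c=seat('scene'); print(get_obs()['wrist_force'],get_obs()['ee_pos'])
cv2.imwrite('pics/s4.png',cv2.resize(c['img'][130:380,100:480],None,fx=2,fy=2))"
```

```text
top free s [-0.0531  0.0602] [(np.float64(-0.05), np.float64(0.1285)), (np.float64(-0.04), np.float64(0.1325)), (np.float64(-0.03), np.float64(0.1327)), (np.float64(-0.02), np.float64(0.1317)), (np.float64(-0.01), np.float64(0.1325)), (np.float64(0.0), np.float64(0.1326)), (np.float64(0.01), np.float64(0.1321)), (np.float64(0.02), np.float64(0.1317)), (np.float64(0.03), np.float64(0.1329)), (np.float64(0.04), np.float64(0.1324)), (np.float64(0.05), np.float64(0.1342)), (np.float64(0.06), np.float64(0.1325))]
top ref s [-0.0295  0.0528] [(np.float64(-0.03), np.float64(0.1316)), (np.float64(-0.02), np.float64(0.1316)), (np.float64(-0.01), np.float64(0.1319)), (np.float64(0.0), np.float64(0.1329)), (np.float64(0.01), np.float64(0.1324)), (np.float64(0.02), np.float64(0.1326)), (np.float64(0.03), np.float64(0.132)), (np.float64(0.04), np.float64(0.1322)), (np.float64(0.05), np.float64(0.1283))]
scene free s [-0.0466  0.0609] [(np.float64(-0.05), np.float64(0.1301)), (np.float64(-0.04), np.float64(0.1312)), (np.float64(-0.03), np.float64(0.1309)), (np.float64(-0.02), np.float64(0.1312)), 
[... 163 characters left out ...]
float64(0.03), np.float64(0.1312)), (np.float64(0.04), np.float64(0.1319)), (np.float64(0.05), np.float64(0.1319)), (np.float64(0.06), np.float64(0.1302))]
scene ref s [-0.0604  0.0531] [(np.float64(-0.05), np.float64(0.1321)), (np.float64(-0.04), np.float64(0.1318)), (np.float64(-0.03), np.float64(0.1313)), (np.float64(-0.02), np.float64(0.1311)), (np.float64(-0.01), np.float64(0.1315)), (np.float64(0.0), np.float64(0.1312)), (np.float64(0.01), np.float64(0.1312)), (np.float64(0.02), np.float64(0.1314)), (np.float64(0.03), np.float64(0.1314)), (np.float64(0.04), np.float64(0.1309)), (np.float64(0.05), np.float64(0.1263))]
[0.96616623 0.8338034  0.77399695] [0.4147263  0.06696589 0.27077897]
```

View pics/s4.png

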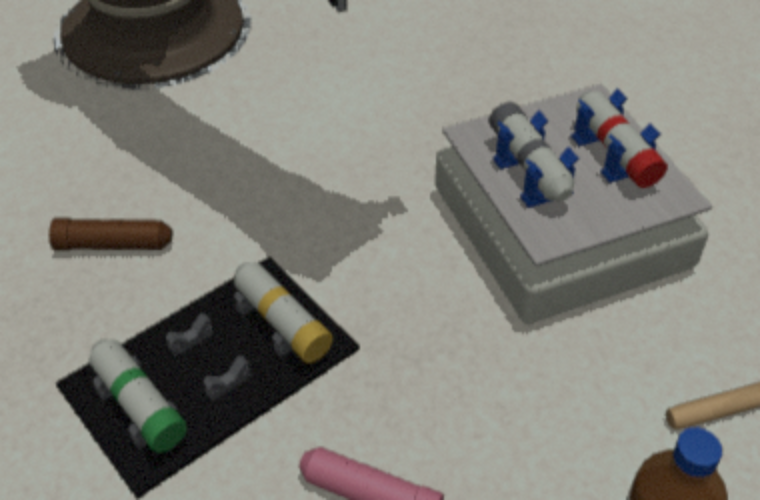

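The red tube lies level in both free clips, with its band at (612,128) midway between them and its cap at (648,168). The yellow and green tubes are still in the tray, and the arm is clear of everything.

```bash
python3 -c "
from station import *
print(finish_job())"
```

```text
the job is handed in; nothing more can be done
None
```

The red-capped tube is snapped home, level and centred in the mixer's two free clips, the yellow and green tubes are still in the tray, and the job was handed in after about 8.5 s of the 42 s allowed.

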